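# Fetch the transformer from behind the tall stock

### The arm

A 6-joint arm with a two-finger parallel gripper is mounted at the origin on the work surface. World frame = base frame: x ahead of the robot, y to its left, z up, the work surface at z = 0. Lengths are in m, angles in degrees, forces in N, time in s.
With the tool pointing down it reaches from about 0.25 to 0.725 m from the base axis. Payload 9.7 kg.
Tool frame: the origin (TCP) lies on the mounting face of the last link; the fingertips stand 173 mm ahead of it and the grasp point (between the pads) lies 155 mm ahead of it; z points along the fingers, y is the line along which they close (so a half turn about z gives the same grasp; the last joint's range is limited). The gripper opens to 85 mm and grips with 20 to 120 N. Pads are 22 mm wide; open, the fingers measure 114 mm over their backs; the gripper's body (76 mm by 85 mm) begins 54 mm behind the grasp point. The pads swing forward as they close: fully open they stand 13 mm farther back than shut.
Start: joints at [77.12, 4.979, 10.078, 95.1, 0, 90], TCP at [0.123, 0.536, 0.405] pointing down, gripper open.
Joint ranges: [-179.16, 179.16], [-48.56, 103.87], [-65.8, 70.77], [-126.05, 130.52], [-82.76, 87.17], [-180, 180]. Speed limits (degrees/s): [127.2, 127.2, 147.25, 180, 180, 180].

### API

Orientations are given as [roll, pitch, yaw] about the fixed x, y, z axes, in that order (R = Rz(yaw) Ry(pitch) Rx(roll)).
In Python, from workcell import bot, camera, camera_model, outline_of, pinpoint gives the robot as it stands.
- The arm moves only by the tool move_arm, never from a script. Its arguments are lists of equal length, an entry for each row: "jaw": the closure, from 0 (fully open) to 1 (shut); "delta_pos": the shift along the world's x, y, z in m, a list of three; "yaw": the turn about the world's z in rad. In form: {"jaw": [jaw, ...], "delta_pos": [[dx, dy, dz], ...], "yaw": [yaw, ...]}. A call has 1 to 10 rows; each row shifts and turns the commanded pose from where the row before left it; what a row does not reach is not made up. A row lasts 1/12 s, in which the tool goes at most 41.7 mm and 7.16 degrees, less where a joint would pass 70% of its speed; a pose out of reach is approached as far as the arm can. A call with a gripper value outside its range is refused whole. The fingers move at their own pace and stop on an object; "force" is the grip in N (left out, the last holds). Time passes only in rows, so rows that do not move let the fingers close. It gives the time, the measured TCP pose, the force, the opening and the grip force at its end, in the units of the state.
- bot.get_obs(): the state, without advancing time (a new reading comes with each control period).
- camera(name): name is "scene" or "top"; returns the picture (420x560x3 uint8, red, green, blue); there is no depth.
- camera_model(name): a dict with "fx", "fy", "cx", "cy" (pixels), "k1" (the pictures are not rectified: a ray, as slopes to the right and down, at radius r is drawn at 1 + k1 r^2 times it, then the intrinsics apply), "R" (3x3) and "t" (3): a world point X has camera coordinates R X + t. Camera axes: x right, y down, z forward; pixel columns grow to the right and rows downward; lengths in m; the calibration is good to about 2 mm. A picture is of the moment at which its call begins. camera_model takes no time and is no camera call.
- bot.job_done(): hands the job in; it is judged then, once.
Trained networks look in the newest picture that a camera, given by its name, has taken for a name from the list of things; names that differ only in an ending like _2 or _b are one class to them, and where a whole thing is asked for, a point or a joint stands for the part that bears it (a point fixed in the world has none). Each returns a list of dicts, best first, with "confidence" (0 to 1); they miss things now and then, are a little off and sometimes report something else, mostly with a low value. They report only what shows in the picture. A call takes as long as a camera call. They do not tell look-alikes from the thing itself.
- outline_of(camera, thing): "mask" (420x560 bool, what is visible of it) and "xy" ([column, row] in pixels, amid what is visible of it).
- pinpoint(camera, thing): "xy" ([column, row] in pixels: a listed point, or the origin of a listed thing).
The state is a dict: "time": time; "q": joint angles; "qd": joint speeds; "joint_efforts": joint torques, N m; "ee_pos": TCP position; "tcp_rot": TCP orientation; "wrist_force": force on the tool from outside, world axes, zero at the start; "torque": the same for the moment, N m; "opening": finger opening in m; "grasp_force": force on a finger pad.
Only numpy, scipy, OpenCV 4.12 (cv2) and the standard library are available. Lean on these libraries where they do the work, as an engineer would, in place of code of your own. Each camera call takes 0.05 s, during which the arm holds its last target. There are 200 camera calls.

### The job

The three tall things in the grey tray (spray can, capacitor, square bottle) stand in the way of the small transformer: first stand all three on the black mat, then set the transformer in the open aluminium chassis, centred on its cork pad and square to it. Only then stand each of the three back in the tray exactly where it stood at the start. Keep the tall things upright and leave the multimeter and the screwdriver alone.

Things in the scene. Friction and masses are not known exactly. Their poses are not given: they have to be found in the camera images.
- spray_can: Loose closed spray can, white with a grey band: straight round body 50 mm in diameter up to 98 mm, then a steel shoulder and a white cap 29 mm in diameter up to 125 mm; about 0.22 kg. Origin: centre of its underside, z up its axis. It starts in the tray.
- capacitor: Loose large electrolytic capacitor: black round can 46 mm in diameter, 93 mm high, with two aluminium terminals on top up to 100 mm; about 0.24 kg. Origin: centre of its underside, z up its axis. It starts in the tray.
- bottle: Loose closed square bottle: white body 46 x 46 mm, 90 mm high, then a neck and a black round cap 30 mm in diameter up to 114 mm; about 0.2 kg. Origin: centre of its underside, z up, x and y square to its sides. It starts in the tray.
- transformer: Loose low transformer: dark steel core 30 (x) by 50 mm (y), 44 mm high, with a copper winding bulging to 46 mm along x; about 0.4 kg. Grip it by the two flat core ends, 50 mm apart along its y. Origin: centre of its underside. It starts in the tray, its x roughly along the tray's, with a tall thing close at its -x side, one at +y and one at -y, some 15 to 20 mm away each.
- tray: Fixed grey plastic stock tray, 190 mm (its x) by 230 mm (its y), rim 18 mm high, walls and floor 4 mm thick, so that things in it stand 4 mm above the tray's origin (centre of its underside). The tall things and the transformer start in it; the three tall things have changed places among their three spots from start to start.
- mat: Fixed black rubber mat, the side area, 300 mm (its x) by 150 mm (its y), 3 mm thick, lying on the table to the left or the right of the tray. Origin: centre of its underside; its top is 3 mm higher.
- pad (a point): Centre of the top of the cork pad (58 x 58 mm, top 6 mm above the table) in the fixed open aluminium chassis (220 x 170 mm along x, y, walls 30 mm high); the transformer's x goes along its x, either way round. The chassis' centre lies 35 mm from the pad towards the pad's -x; a green circuit board begins 81 mm from the pad at that side. The chassis lies across the tray from the mat.
- multimeter: Bystander: yellow handheld meter lying face up, 75 x 155 x 40 mm, between the robot and the tray. Origin: centre of its underside.
- screwdriver: Bystander: screwdriver lying flat on the table beyond the tray, roughly along the world y. Origin: on its underside.
Things that resemble listed ones, but are neither listed nor needed, are in the scene too. What is shaped like the bottle but blue is not meant. What is meant by the transformer is not red, and is the smaller of those in its own colour.

How it is judged:
By the outcome, as a careful person would: the job done as asked, in the order asked, and still so for the second after the job is handed in, with the robot touching nothing.
It also fails if it takes over 134 s, if anything falls off the work surface, if the arm or the gripper's body presses on something with over 40 N, if the wrist force passes 120 N, or if a joint passes its speed limit or range.

## Working session

There is one attempt and no reset: what is moved stays moved. The work goes in short steps, Python scripts to look and compute and a tool call to move; the robot and the scene stay as the last step left them, time stands still between calls to the robot, and variables do not carry over. Pictures are saved under pics/ and viewed, at most 14 in all, crops included, and the job is handed in when it is done.

Besides the shell and the picture viewer there is one more tool, called by a JSON object that holds its "api" and its "payload". move_arm: Moves the arm, as the interface text tells. Its arguments: {"type":"object","properties":{"jaw":{"type":"array"},"delta_pos":{"type":"array"},"yaw":{"type":"array"},"force":{"type":"number"}},"required":["jaw","delta_pos","yaw"]}

```bash
mkdir -p pics
cat > h.py <<'E'
import numpy as np, cv2
from workcell import bot, camera, camera_model, outline_of, pinpoint
def ray(cam,uv):
    m=camera_model(cam); K=np.array([[m["fx"],0,m["cx"]],[0,m["fy"],m["cy"]],[0,0,1.]])
    p=cv2.undistortPoints(np.array([[uv]],float),K,np.array([m["k1"],0,0,0,0.]))[0,0]
    R=np.array(m["R"]);t=np.array(m["t"])
    return -R.T@t, R.T@np.array([p[0],p[1],1.])
def at(cam,uv,z):
    o,d=ray(cam,uv); return (o+d*(z-o[2])/d[2])
def proj(cam,X):
    m=camera_model(cam); K=np.array([[m["fx"],0,m["cx"]],[0,m["fy"],m["cy"]],[0,0,1.]])
    return cv2.projectPoints(np.atleast_2d(np.array(X,float)),cv2.Rodrigues(np.array(m["R"]))[0],np.array(m["t"],float),K,np.array([m["k1"],0,0,0,0.]))[0][:,0]
def save(cam,name,img=None):
    im=camera(cam) if img is None else img
    cv2.imwrite(name,im[...,::-1]); return im
E
python3 - <<'E'
from h import *
save("top","pics/top0.png");save("scene","pics/scene0.png")
for c in("top","scene"):
    o,_=ray(c,(280,210));print(c,o.round(3),camera_model(c)["fx"])
hz={"spray_can":0.004,"capacitor":.004,"bottle":.004,"transformer":.004,"tray":0,"mat":0,"pad":.006,"multimeter":0,"screwdriver":0}
for n,z in hz.items():
  for c in("top","scene"):
    for r in pinpoint(c,n): print(n,c,round(r["confidence"],2),np.round(r["xy"],1),at(c,r["xy"],z)[:2].round(4))
E
```

```text
top [0.396 0.017 0.888] 433.3568482715256
scene [1.247 0.384 0.937] 507.79894065591157
spray_can top 0.66 [265.9 239.6] [0.5226 0.0294]
spray_can top 0.6 [301.3 306.4] [ 0.385  -0.0367]
spray_can scene 0.85 [298.4 208.6] [0.5277 0.0273]
spray_can scene 0.58 [302.6 164.4] [ 0.3883 -0.0367]
capacitor top 0.91 [291.9 204.8] [ 0.5938 -0.0274]
capacitor scene 0.58 [259.7 219.2] [ 0.6036 -0.036 ]
bottle top 0.61 [231.9 212.6] [0.5819 0.0983]
bottle top 0.56 [217.7 310.2] [0.3837 0.1307]
bottle scene 0.95 [362.3 189.2] [0.3898 0.1346]
bottle scene 0.83 [316.7 232.8] [0.5712 0.0997]
bottle scene 0.67 [288.9 225.5] [0.5851 0.0333]
transformer top 0.93 [262.4 206.1] [0.5934 0.0343]
transformer top 0.91 [358.8 164. ] [ 0.6778 -0.1747]
transformer top 0.72 [307.2 137.6] [ 0.7416 -0.0675]
transformer scene 0.61 [214.3 256.7] [ 0.7475 -0.0664]
transformer scene 0.59 [289.7 223.6] [0.5791 0.0321]
transformer scene 0.58 [193.7 222.1] [ 0.6903 -0.1654]
tray top 0.7 [265.  217.2] [0.5704 0.0298]
tray scene 0.8 [293.3 223.4] [0.5714 0.0376]
mat top 0.87 [127.6 270.6] [0.4693 0.3158]
mat scene 0.84 [423.1 242.2] [0.4678 0.3233]
pad top 0.62 [439.7 214.5] [ 0.561  -0.3365]
pad scene 0.73 [174.1 162.2] [ 0.5544 -0.3286]
multimeter top 0.69 [299.6 308.1] [ 0.3817 -0.0334]
multimeter top 0.63 [229.6 213.8] [0.5804 0.1036]
multimeter scene 0.6 [302.2 165.9] [ 0.3901 -0.0367]
screwdriver top 0.7 [249.4 119.8] [0.7894 0.0567]
screwdriver scene 0.63 [259.1 297.1] [0.783  0.0729]
screwdriver scene 0.63 [292.4 225.3] [0.5775 0.0386]
```

View pics/top0.png

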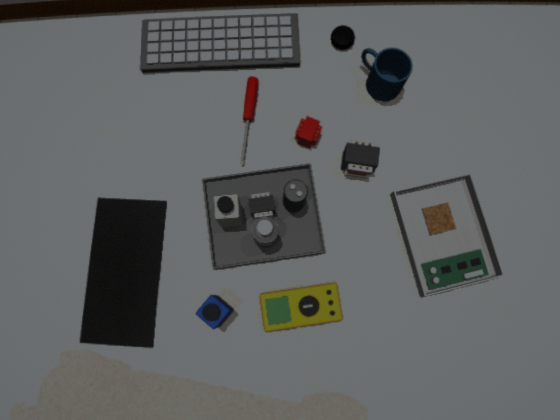

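View pics/scene0.png

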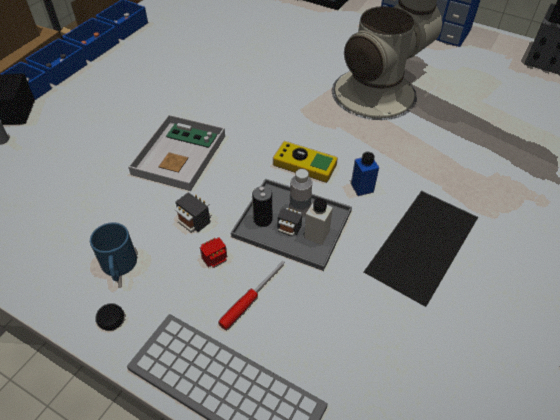

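The top view has up = +x and left = +y. The can (265,235) is at the transformer's -x side, the bottle (228,210) at +y and the capacitor (295,193) at -y. The transformer is at (262,206), the mat on the left, and the chassis pad at (439,218). Next I'll fit silhouettes to get exact poses.

```bash
cat > fit.py <<'E'
from h import *
from scipy.optimize import minimize
def circ(r,z): a=np.linspace(0,2*np.pi,32,endpoint=False); return np.c_[r*np.cos(a),r*np.sin(a),z+0*a]
def box(x,y,z0,z1): return np.array([[i*x/2,j*y/2,z] for i in(-1,1) for j in(-1,1) for z in(z0,z1)])
M={"spray_can":[np.r_[circ(.025,0),circ(.025,.098)],np.r_[circ(.025,.098),circ(.0145,.104)],np.r_[circ(.0145,.1),circ(.0145,.125)]],
"capacitor":[np.r_[circ(.023,0),circ(.023,.093)]],
"bottle":[box(.046,.046,0,.09),np.r_[circ(.015,.09),circ(.015,.114)]],
"transformer":[box(.030,.050,0,.044),box(.046,.034,.008,.036)],
"tray":[box(.19,.23,0,.018)],"mat":[box(.3,.15,0,.003)]}
def world(P,p,z): c,s=np.cos(p[2]),np.sin(p[2]); return P@np.array([[c,s,0],[-s,c,0],[0,0,1]])+[p[0],p[1],z]
S=4
def sil(cam,n,p,z):
    im=np.zeros((420*S,560*S),np.uint8)
    for P in M[n]:
        h=cv2.convexHull(((proj(cam,world(P,p,z))+.5)*S-.5).round().astype(np.int32)); cv2.fillConvexPoly(im,h,255)
    return cv2.resize(im,(560,420),interpolation=cv2.INTER_AREA)/255.
def fit(n,p0,z,obs,yaw=True):
    # obs: list (cam, mask, ignore)
    def cost(p):
        q=[p[0]/100,p[1]/100,p[2]/10 if yaw else 0]; c=0
        for cam,m,ig in obs:
            d=np.abs(sil(cam,n,q,z)-m); c+=d[~ig].sum()/m.sum()
        return c
    x0=[p0[0]*100,p0[1]*100,p0[2]*10]
    s=np.array([x0]+[[x0[0]+.8,x0[1],x0[2]],[x0[0],x0[1]+.8,x0[2]],[x0[0],x0[1],x0[2]+1]])
    r=minimize(cost,x0,method="Nelder-Mead",options=dict(initial_simplex=s,xatol=.01,fatol=1e-4,maxiter=150))
    return np.array([r.x[0]/100,r.x[1]/100,r.x[2]/10]),r.fun
def best(cam,n,X):
    u=proj(cam,X)[0]; L=outline_of(cam,n)
    L=[r for r in L if np.hypot(*(np.array(r["xy"])-u))<30]
    return min(L,key=lambda r:np.hypot(*(np.array(r["xy"])-u)))["mask"] if L else None
E
python3 - <<'E'
from fit import *
ti=camera("top"); si=camera("scene")
G={"spray_can":(.525,.028,0),"capacitor":(.597,-.030,0),"bottle":(.577,.098,.07),"transformer":(.59,.033,.07),"tray":(.571,.033,.07),"mat":(.469,.318,-.05)}
H={"spray_can":.06,"capacitor":.05,"bottle":.05,"transformer":.025,"tray":0,"mat":0}
m={(c,n):best(c,n,[*G[n][:2],H[n]]) for n in G for c in("top","scene")}
out={}
for n in G:
    z=.004 if n not in("tray","mat") else 0
    for cams in(("top",),("scene",),("top","scene")):
        obs=[]
        for c in cams:
            if m[c,n] is None: continue
            ig=np.zeros((420,560),bool)
            mm=m[c,n].copy()
            for k in G:
                if k!=n and m[c,k] is not None:
                    if n=="tray": mm|=m[c,k]&0
                    if k not in("tray","mat"): ig|=m[c,k]&~m[c,n]
            obs.append((c,mm,ig))
        if obs:
            p,f=fit(n,G[n],z,obs,n not in("spray_can","capacitor")); out[n]=p
            print(n,cams,p.round(4),"deg",round(np.degrees(p[2]),1),"cost",round(f,3))
            if len(cams)==1 and cams[0]=="top": outt=p
for c,im in(("top",ti.copy()),("scene",si.copy())):
    im=cv2.resize(im,None,fx=4,fy=4,interpolation=cv2.INTER_CUBIC)
    for n in out:
        s=cv2.resize(sil(c,n,out[n],.004 if n not in("tray","mat") else 0),None,fx=4,fy=4)>.5
        cs,_=cv2.findContours(s.astype(np.uint8),cv2.RETR_EXTERNAL,cv2.CHAIN_APPROX_NONE); cv2.drawContours(im,cs,-1,(255,0,255),1)
    im=np.clip(im.astype(int)*2,0,255).astype(np.uint8)
    save(c,f"pics/ov_{c}.png",im[640:1100,780:1330] if c=="top" else im[640:1090,900:1440])
np.save("poses0.npy",out,allow_pickle=True)
im=np.clip(cv2.resize(ti[165:305,380:510],None,fx=4,fy=4,interpolation=cv2.INTER_CUBIC).astype(int)*2,0,255).astype(np.uint8); save("","pics/chassis.png",im)
s=bot.get_obs(); print(s["ee_pos"],s["tcp_rot"],s["opening"],s["q"],s["time"])
E
```

```text
spray_can ('top',) [ 0.5286  0.0291 -0.0337] deg -1.9 cost 0.037
spray_can ('scene',) [ 0.5304  0.0314 -0.1028] deg -5.9 cost 0.035
spray_can ('top', 'scene') [ 0.5284  0.0296 -0.0657] deg -3.8 cost 0.092
capacitor ('top',) [ 0.5998 -0.031   0.0191] deg 1.1 cost 0.118
capacitor ('scene',) [ 0.6018 -0.0314  0.0232] deg 1.3 cost 0.048
capacitor ('top', 'scene') [ 0.6015 -0.0314  0.0133] deg 0.8 cost 0.173
bottle ('top',) [0.5763 0.1005 0.0498] deg 2.9 cost 0.052
bottle ('scene',) [0.5761 0.1006 0.1036] deg 5.9 cost 0.039
bottle ('top', 'scene') [0.576  0.1007 0.0694] deg 4.0 cost 0.097
transformer ('top',) [0.5891 0.0345 0.1256] deg 7.2 cost 0.082
transformer ('scene',) [0.5868 0.0354 0.3008] deg 17.2 cost 0.073
transformer ('top', 'scene') [0.5885 0.0349 0.1707] deg 9.8 cost 0.177Traceback (most recent call last):
  File "<stdin>", line 17, in <module>
numpy._core._exceptions._UFuncOutputCastingError: Cannot cast ufunc 'bitwise_or' output from dtype('int64') to dtype('bool') with casting rule 'same_kind'
```

Run:
```python
from fit import *
ti=camera("top"); si=camera("scene")
out={"spray_can":(.5290,.0300,0),"capacitor":(.6010,-.0312,0),"bottle":(.5761,.1006,.07),"transformer":(.5885,.0348,.11)}
mm=best("top","mat",[.469,.318,0]); p,f=fit("mat",(.469,.318,-.05),0,[("top",mm,~np.ones((420,560),bool))]); print("mat",p.round(4),f); out["mat"]=p
mm=best("top","tray",[.571,.033,0]).astype(np.uint8)
pts=np.argwhere(mm)[:,::-1].astype(np.float32); w=np.array([at("top",q,.015)[:2] for q in cv2.convexHull(pts)[:,0]],np.float32)
print("tray",cv2.minAreaRect(w))
for c,im,(r0,r1,c0,c1) in(("top",ti,(190,250,410,470)),("scene",si,(140,182,150,200))):
    a=im.astype(int); k=np.zeros((420,560),np.uint8); k[r0:r1,c0:c1]=((a[...,0]-a[...,2])>35)[r0:r1,c0:c1]
    n,l,st,_=cv2.connectedComponentsWithStats(k); j=1+st[1:,4].argmax(); 
    pts=np.argwhere(l==j)[:,::-1].astype(float)
    w=np.array([at(c,q,.006)[:2] for q in pts],np.float32); print(c,"pad",st[j],w.mean(0),cv2.minAreaRect(w))
for c,im in(("top",ti),("scene",si)):
    im=cv2.resize(im,None,fx=4,fy=4,interpolation=cv2.INTER_CUBIC)
    im=np.clip(im.astype(int)*2,0,255).astype(np.uint8)
    for n in out:
        s=cv2.resize(sil(c,n,out[n],.004 if n!="mat" else 0),None,fx=4,fy=4)>.5
        cs,_=cv2.findContours(s.astype(np.uint8),cv2.RETR_EXTERNAL,cv2.CHAIN_APPROX_NONE); cv2.drawContours(im,cs,-1,(255,0,255),1)
    save(c,f"pics/ov_{c}.png",im[640:1100,780:1330] if c=="top" else im[640:1090,900:1440])
im=np.clip(cv2.resize(ti[165:305,380:510],None,fx=4,fy=4,interpolation=cv2.INTER_CUBIC).astype(int)*2,0,255).astype(np.uint8); save("","pics/chassis.png",im)
s=bot.get_obs(); print(s["ee_pos"],s["tcp_rot"],s["opening"],s["q"],s["time"])
```

```text
mat [ 0.4708  0.3246 -0.0795] 0.03511513752908427
tray ((0.5735586881637573, 0.03402695059776306), (0.1942499428987503, 0.2310839742422104), 6.270235538482666)
top pad [423 203  32  31 674] [ 0.553218  -0.3330827] ((0.5534475445747375, -0.3333248794078827), (0.05599534884095192, 0.05611167103052139), 10.827199935913086)
scene pad [159 153  29  19 341] [ 0.554246  -0.3324944] ((0.5540457963943481, -0.33285486698150635), (0.05793335288763046, 0.05768321081995964), 9.659137725830078)
[0.12259254 0.53615767 0.40467581] [-1.79998499e+02  1.63700277e-04  1.67118738e+02] 0.08559969772410425 [ 7.71207443e+01  4.97916220e+00  1.00775654e+01  9.50999047e+01
 -1.63647699e-04  9.00020063e+01] 1.9
```

View pics/ov_top.png

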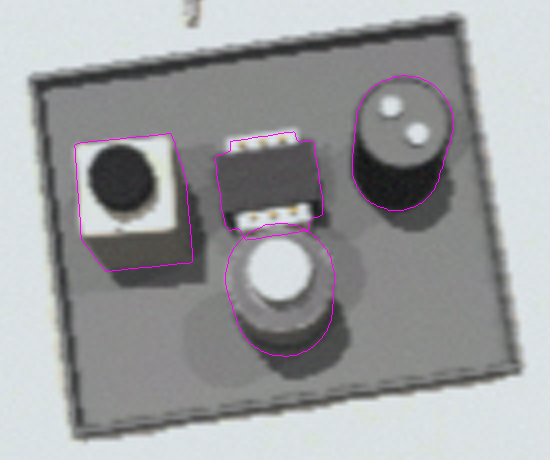

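View pics/ov_scene.png

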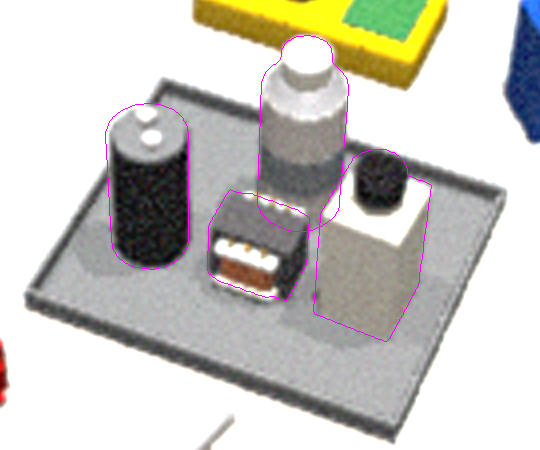

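View pics/chassis.png

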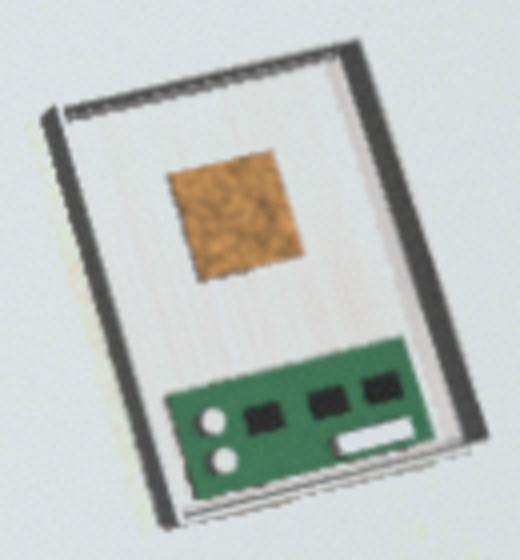

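The overlays match: can (0.529, 0.030), capacitor (0.601, -0.031), bottle (0.576, 0.1005, about 4.5°), transformer (0.5885, 0.035, about 7°). The pad is at (0.554, -0.333) and its angle still needs refining. Next I'll move above the can.

{"api": "move_arm", "payload": {"jaw": [0,0,0,0,0,0,0,0,0,0], "delta_pos": [[0.0203,-0.0253,0],[0.0203,-0.0253,0],[0.0203,-0.0253,0],[0.0203,-0.0253,0],[0.0203,-0.0253,0],[0.0203,-0.0253,0],[0.0203,-0.0253,0],[0.0203,-0.0253,0],[0.0203,-0.0253,0],[0.0203,-0.0253,0]], "yaw": [0.0156,0.0156,0.0156,0.0156,0.0156,0.0156,0.0156,0.0156,0.0156,0.0156], "force": 60}}

```text
time: 2.73
ee_pos: [0.3262, 0.2817, 0.4049]
tcp_rot: [180.0, 0.0, 176.1]
wrist_force: [0.7, -0.1, -0.6]
opening: 0.0853
grasp_force: 0.0
```

Run:
```python
from fit import *
M["padbox"]=[box(.058,.058,0,.006)]
ms=[]
for c,(r0,r1,c0,c1) in(("top",(190,250,410,470)),("scene",(140,182,150,200))):
    a=camera(c).astype(int); k=np.zeros((420,560),bool); k[r0:r1,c0:c1]=((a[...,0]-a[...,2])>30)[r0:r1,c0:c1]
    ms.append((c,k.astype(float),np.zeros((420,560),bool)))
for o in([ms[0]],[ms[1]],ms):
    p,f=fit("padbox",(.554,-.333,.2),0,o); print(p.round(4),np.degrees(p[2]).round(1),round(f,3))
g=lambda c:(camera(c).astype(int)[...,1]-camera(c).astype(int)[...,0])>12
for c,(r0,r1,c0,c1) in(("top",(240,300,410,500)),("scene",(115,150,160,220))):
    k=np.zeros((420,560),bool);k[r0:r1,c0:c1]=g(c)[r0:r1,c0:c1]
    w=np.array([at(c,q[::-1],.006)[:2] for q in np.argwhere(k)],np.float32); print(c,"pcb",k.sum(),cv2.minAreaRect(w))
s=bot.get_obs();print(s["q"].round(1) if hasattr(s["q"],"round") else s["q"],s["time"])
```

```text
[ 0.5537 -0.3342  0.1886] 10.8 0.116
[ 0.5511 -0.3356  0.2011] 11.5 0.133
[ 0.5532 -0.335   0.1798] 10.3 0.265
top pcb 1250 ((0.4464343786239624, -0.3561514914035797), (0.05464872345328331, 0.13038524985313416), 11.083173751831055)
scene pcb 496 ((0.44421130418777466, -0.35621780157089233), (0.057771287858486176, 0.13077180087566376), 11.496418952941895)
[ 41.1 -11.1  -5.3  95.8   0.   45. ] 3.0333
```

{"api": "move_arm", "payload": {"jaw": [0,0,0,0,0,0,0,0,0,0], "delta_pos": [[0.0203,-0.0253,0],[0.0203,-0.0253,0],[0.0203,-0.0253,0],[0.0203,-0.0253,0],[0.0203,-0.0253,0],[0.0203,-0.0253,0],[0.0203,-0.0253,0],[0.0203,-0.0253,0],[0.0203,-0.0253,0],[0.0203,-0.0253,0]], "yaw": [0.0156,0.0156,0.0156,0.0156,0.0156,0.0156,0.0156,0.0156,0.0156,0.0156]}}

```text
time: 3.87
ee_pos: [0.5294, 0.0303, 0.4046]
tcp_rot: [180.0, -0.0, -174.8]
wrist_force: [1.5, 0.4, 0.3]
opening: 0.0853
grasp_force: 0.0
```

{"api": "move_arm", "payload": {"jaw": [0,0,0,0,0,0,0,0,0], "delta_pos": [[0,0,0],[0,0,0],[0,0,-0.02],[0,0,-0.02],[0,0,-0.02],[0,0,-0.02],[0,0,-0.02],[0,0,0],[0,0,0]], "yaw": [0,0,0,0,0,0,0,0,0]}}

```text
time: 4.62
ee_pos: [0.5279, 0.0316, 0.3045]
tcp_rot: [180.0, -0.1, -174.9]
wrist_force: [1.2, -0.0, 0.4]
opening: 0.0854
grasp_force: 0.0
```

{"api": "move_arm", "payload": {"jaw": [0,0,0,0,0,0], "delta_pos": [[0,0,-0.016],[0,0,-0.016],[0,0,-0.016],[0,0,-0.016],[0,0,0],[0,0,0]], "yaw": [0,0,0,0,0,0]}}

```text
time: 5.12
ee_pos: [0.5286, 0.0308, 0.2419]
tcp_rot: [180.0, 0.0, -175.0]
wrist_force: [-0.1, 0.5, -0.3]
opening: 0.0851
grasp_force: 0.0
```

{"api": "move_arm", "payload": {"jaw": [0.2,0.3,0.4,0.5,0.6,0.7,0.7,0.7,0.7], "delta_pos": [[0,0,0],[0,0,0],[0,0,0],[0,0,0],[0,0,0],[0,0,0],[0,0,0],[0,0,0],[0,0,0]], "yaw": [0,0,0,0,0,0,0,0,0]}}

```text
time: 5.87
ee_pos: [0.529, 0.0303, 0.2423]
tcp_rot: [180.0, 0.1, -175.0]
wrist_force: [-1.0, 0.9, 6.4]
opening: 0.048
grasp_force: 61.4
```

{"api": "move_arm", "payload": {"jaw": [0.7,0.7,0.7,0.7,0.7,0.7,0.7,0.7,0.7,0.7], "delta_pos": [[0,0,0.005],[0,0,0.01],[0,0,0.02],[0,0,0.02],[0,0,0.02],[0,0,0.02],[0,0,0.02],[0,0,0.015],[0,0,0.01],[0,0,0]], "yaw": [0,0,0,0,0,0,0,0,0,0]}}

```text
time: 6.7
ee_pos: [0.5287, 0.0301, 0.3834]
tcp_rot: [-180.0, 0.2, -175.0]
wrist_force: [0.4, -0.4, -2.1]
opening: 0.0487
grasp_force: 62.4
```

{"api": "move_arm", "payload": {"jaw": [0.7,0.7,0.7,0.7,0.7,0.7,0.7,0.7,0.7,0.7], "delta_pos": [[-0.003,0.005,0],[-0.006,0.012,0],[-0.009,0.018,0],[-0.009,0.018,0],[-0.009,0.018,0],[-0.009,0.018,0],[-0.009,0.019,0],[-0.009,0.019,0],[-0.009,0.019,0],[-0.009,0.019,0]], "yaw": [0,0,0,0,0,0,0,0,0,0]}}

```text
time: 7.53
ee_pos: [0.4461, 0.1966, 0.3795]
tcp_rot: [-180.0, -0.1, -175.0]
wrist_force: [1.5, 0.4, -2.9]
opening: 0.0488
grasp_force: 62.4
```

{"api": "move_arm", "payload": {"jaw": [0.7,0.7,0.7,0.7,0.7,0.7,0.7,0.7,0.7,0.7], "delta_pos": [[-0.009,0.018,0],[-0.009,0.018,0],[-0.009,0.018,0],[-0.009,0.018,0],[-0.009,0.018,0],[-0.009,0.018,0],[-0.006,0.014,0],[-0.003,0.008,0],[0,0,0],[0,0,0]], "yaw": [0,0,0,0,0,0,0,0,0,0]}}

```text
time: 8.37
ee_pos: [0.3841, 0.3253, 0.38]
tcp_rot: [-179.9, -0.1, -174.9]
wrist_force: [0.7, 0.0, -3.6]
opening: 0.0487
grasp_force: 62.5
```

{"api": "move_arm", "payload": {"jaw": [0.7,0.7,0.7,0.7,0.7,0.7,0.7,0.7,0.7,0.7], "delta_pos": [[0,0,-0.01],[0,0,-0.02],[0,0,-0.02],[0,0,-0.02],[0,0,-0.02],[0,0,-0.02],[0,0,-0.015],[0,0,-0.01],[0,0,-0.003],[0,0,0]], "yaw": [0,0,0,0,0,0,0,0,0,0]}}

```text
time: 9.2
ee_pos: [0.3847, 0.3244, 0.2422]
tcp_rot: [-180.0, -0.0, -175.1]
wrist_force: [0.2, -0.0, -2.8]
opening: 0.0487
grasp_force: 62.4
```

{"api": "move_arm", "payload": {"jaw": [0.7,0.7,0.7], "delta_pos": [[0,0,-0.0015],[0,0,0],[0,0,0]], "yaw": [0,0,0]}}

```text
time: 9.45
ee_pos: [0.3848, 0.3251, 0.2415]
tcp_rot: [180.0, 0.0, -175.0]
wrist_force: [-0.1, -0.2, -2.4]
opening: 0.0486
grasp_force: 62.4
```

{"api": "move_arm", "payload": {"jaw": [0.4,0.35,0.3,0.2,0.1,0,0,0], "delta_pos": [[0,0,0],[0,0,0],[0,0,0],[0,0,0],[0,0,0],[0,0,0],[0,0,0],[0,0,0]], "yaw": [0,0,0,0,0,0,0,0]}}

```text
time: 10.12
ee_pos: [0.3846, 0.3252, 0.2412]
tcp_rot: [180.0, 0.0, -175.0]
wrist_force: [-0.5, -0.1, -0.2]
opening: 0.0852
grasp_force: 0.0
```

{"api": "move_arm", "payload": {"jaw": [0,0,0,0,0,0], "delta_pos": [[0,0,0.01],[0,0,0.03],[0,0,0.03],[0,0,0.03],[0,0,0.03],[0,0,0.01]], "yaw": [0,0,0,0,0,0]}}

```text
time: 10.62
ee_pos: [0.3846, 0.3251, 0.3865]
tcp_rot: [179.8, 0.3, -175.0]
wrist_force: [0.1, -0.1, 0.5]
opening: 0.0854
grasp_force: 0.0
```

{"api": "move_arm", "payload": {"jaw": [0,0,0,0,0,0,0,0,0,0], "delta_pos": [[0.0191,-0.0225,0],[0.0191,-0.0225,0],[0.0191,-0.0225,0],[0.0191,-0.0225,0],[0.0191,-0.0225,0],[0.0191,-0.0225,0],[0.0191,-0.0225,0],[0.0191,-0.0225,0],[0.0191,-0.0225,0],[0.0191,-0.0225,0]], "yaw": [0,0,0,0,0,0,0,0,0,0]}}

```text
time: 11.45
ee_pos: [0.5763, 0.0988, 0.3814]
tcp_rot: [180.0, 0.0, -175.0]
wrist_force: [-0.1, -0.0, -0.1]
opening: 0.0854
grasp_force: 0.0
```

{"api": "move_arm", "payload": {"jaw": [0,0,0,0,0,0,0,0,0,0], "delta_pos": [[0,0,0],[0,0,-0.02],[0,0,-0.02],[0,0,-0.02],[0,0,-0.02],[0,0,-0.02],[0,0,-0.02],[0,0,-0.02],[0,0,-0.009],[0,0,0]], "yaw": [0,0,0,0,0,0,0,0,0,0]}}

```text
time: 12.28
ee_pos: [0.5748, 0.1002, 0.2301]
tcp_rot: [-180.0, -0.2, -175.0]
wrist_force: [0.3, -0.2, 0.5]
opening: 0.0854
grasp_force: 0.0
```

{"api": "move_arm", "payload": {"jaw": [0.1,0.2,0.3,0.4,0.5,0.6,0.7,0.7,0.7,0.7], "delta_pos": [[0,0,0],[0,0,0],[0,0,0],[0,0,0],[0,0,0],[0,0,0],[0,0,0],[0,0,0],[0,0,0],[0,0,0]], "yaw": [0,0,0,0,0,0,0,0,0,0]}}

```text
time: 13.12
ee_pos: [0.5759, 0.1004, 0.2336]
tcp_rot: [180.0, 0.1, -175.0]
wrist_force: [0.2, 0.5, 5.1]
opening: 0.0457
grasp_force: 60.6
```

{"api": "move_arm", "payload": {"jaw": [0.7,0.7,0.7,0.7,0.7,0.7,0.7,0.7,0.7,0.7], "delta_pos": [[0,0,0.005],[0,0,0.01],[0,0,0.02],[0,0,0.02],[0,0,0.02],[0,0,0.02],[0,0,0.02],[0,0,0.015],[0,0,0.01],[0,0,0]], "yaw": [0,0,0,0,0,0,0,0,0,0]}}

```text
time: 13.95
ee_pos: [0.5757, 0.1001, 0.3749]
tcp_rot: [180.0, 0.2, -175.0]
wrist_force: [-0.0, 0.6, -1.7]
opening: 0.0453
grasp_force: 61.0
```

{"api": "move_arm", "payload": {"jaw": [0.7,0.7,0.7,0.7,0.7,0.7,0.7,0.7,0.7,0.7], "delta_pos": [[-0.007,0.015,0],[-0.007,0.015,0],[-0.007,0.015,0],[-0.007,0.015,0],[-0.007,0.015,0],[-0.007,0.015,0],[-0.007,0.015,0],[-0.007,0.015,0],[-0.007,0.015,0],[-0.007,0.015,0]], "yaw": [0,0,0,0,0,0,0,0,0,0]}}

```text
time: 14.78
ee_pos: [0.5051, 0.2508, 0.371]
tcp_rot: [-180.0, -0.1, -175.0]
wrist_force: [-0.7, 0.5, -1.4]
opening: 0.0452
grasp_force: 61.1
```

{"api": "move_arm", "payload": {"jaw": [0.7,0.7,0.7,0.7,0.7,0.7,0.7], "delta_pos": [[-0.007,0.015,0],[-0.007,0.015,0],[-0.007,0.015,0],[-0.007,0.015,0],[-0.007,0.015,0],[0,0,0],[0,0,0]], "yaw": [0,0,0,0,0,0,0]}}

```text
time: 15.37
ee_pos: [0.4703, 0.3256, 0.3711]
tcp_rot: [-179.9, -0.1, -174.9]
wrist_force: [0.1, -0.6, -1.7]
opening: 0.0457
grasp_force: 61.1
```

{"api": "move_arm", "payload": {"jaw": [0.7,0.7,0.7,0.7,0.7,0.7,0.7,0.7,0.7,0.7], "delta_pos": [[0,0,-0.01],[0,0,-0.02],[0,0,-0.02],[0,0,-0.02],[0,0,-0.02],[0,0,-0.02],[0,0,-0.015],[0,0,-0.01],[0,0,-0.006],[0,0,0]], "yaw": [0,0,0,0,0,0,0,0,0,0]}}

```text
time: 16.2
ee_pos: [0.4706, 0.3247, 0.2317]
tcp_rot: [179.9, 0.0, -175.0]
wrist_force: [-0.3, 0.2, -1.6]
opening: 0.0451
grasp_force: 61.5
```

{"api": "move_arm", "payload": {"jaw": [0.7,0.4,0.35,0.3,0.2,0.1,0,0,0], "delta_pos": [[0,0,0],[0,0,0],[0,0,0],[0,0,0],[0,0,0],[0,0,0],[0,0,0],[0,0,0],[0,0,0]], "yaw": [0,0,0,0,0,0,0,0,0]}}

```text
time: 16.95
ee_pos: [0.4706, 0.3252, 0.2312]
tcp_rot: [-180.0, -0.0, -175.0]
wrist_force: [0.1, 0.4, 0.3]
opening: 0.0853
grasp_force: 0.0
```

{"api": "move_arm", "payload": {"jaw": [0,0,0,0,0,0], "delta_pos": [[0,0,0.01],[0,0,0.03],[0,0,0.03],[0,0,0.03],[0,0,0.03],[0,0,0.01]], "yaw": [0,0,0,0,0,0]}}

```text
time: 17.45
ee_pos: [0.4705, 0.3251, 0.3769]
tcp_rot: [179.8, 0.3, -175.0]
wrist_force: [-0.0, 0.7, 0.1]
opening: 0.0854
grasp_force: 0.0
```

{"api": "move_arm", "payload": {"jaw": [0,0,0,0,0,0,0,0,0,0], "delta_pos": [[0.01,-0.0274,0],[0.01,-0.0274,0],[0.01,-0.0274,0],[0.01,-0.0274,0],[0.01,-0.0274,0],[0.01,-0.0274,0],[0.01,-0.0274,0],[0.01,-0.0274,0],[0.01,-0.0274,0],[0.01,-0.0274,0]], "yaw": [0,0,0,0,0,0,0,0,0,0]}}

```text
time: 18.28
ee_pos: [0.5708, 0.0497, 0.3715]
tcp_rot: [-180.0, 0.0, -175.0]
wrist_force: [1.0, -0.3, 0.4]
opening: 0.0855
grasp_force: 0.0
```

{"api": "move_arm", "payload": {"jaw": [0,0,0,0,0], "delta_pos": [[0.01,-0.0274,0],[0.01,-0.0274,0],[0.01,-0.0274,0],[0,0,0],[0,0,0]], "yaw": [0,0,0,0,0]}}

```text
time: 18.7
ee_pos: [0.6008, -0.0324, 0.371]
tcp_rot: [180.0, -0.0, -175.1]
wrist_force: [-0.3, 0.2, -0.1]
opening: 0.0855
grasp_force: 0.0
```

{"api": "move_arm", "payload": {"jaw": [0,0,0,0,0,0,0,0,0,0], "delta_pos": [[0,0,-0.02],[0,0,-0.02],[0,0,-0.02],[0,0,-0.02],[0,0,-0.02],[0,0,-0.02],[0,0,-0.015],[0,0,-0.008],[0,0,0],[0,0,0]], "yaw": [0,0,0,0,0,0,0,0,0,0]}}

```text
time: 19.53
ee_pos: [0.6005, -0.0305, 0.2287]
tcp_rot: [180.0, 0.0, -175.0]
wrist_force: [-0.9, -0.0, 0.2]
opening: 0.0855
grasp_force: 0.0
```

{"api": "move_arm", "payload": {"jaw": [0.1,0.2,0.3,0.4,0.5,0.6,0.7,0.7,0.7,0.7], "delta_pos": [[0,0,0],[0,0,0],[0,0,0],[0,0,0],[0,0,0],[0,0,0],[0,0,0],[0,0,0],[0,0,0],[0,0,0]], "yaw": [0,0,0,0,0,0,0,0,0,0]}}

```text
time: 20.37
ee_pos: [0.6007, -0.0309, 0.2289]
tcp_rot: [180.0, 0.1, -175.0]
wrist_force: [-0.4, 1.9, 5.8]
opening: 0.0447
grasp_force: 60.5
```

{"api": "move_arm", "payload": {"jaw": [0.7,0.7,0.7,0.7,0.7,0.7,0.7,0.7,0.7,0.7], "delta_pos": [[0,0,0.005],[0,0,0.01],[0,0,0.02],[0,0,0.02],[0,0,0.02],[0,0,0.02],[0,0,0.02],[0,0,0.015],[0,0,0.01],[0,0,0]], "yaw": [0,0,0,0,0,0,0,0,0,0]}}

```text
time: 21.2
ee_pos: [0.6007, -0.0311, 0.3707]
tcp_rot: [-180.0, 0.2, -175.0]
wrist_force: [1.0, -0.4, -3.5]
opening: 0.045
grasp_force: 61.4
```

{"api": "move_arm", "payload": {"jaw": [0.7,0.7,0.7,0.7,0.7,0.7,0.7,0.7,0.7,0.7], "delta_pos": [[-0.002,0.018,0],[-0.002,0.018,0],[-0.002,0.018,0],[-0.002,0.018,0],[-0.002,0.018,0],[-0.002,0.018,0],[-0.002,0.018,0],[-0.002,0.018,0],[-0.002,0.018,0],[-0.002,0.018,0]], "yaw": [0,0,0,0,0,0,0,0,0,0]}}

```text
time: 22.03
ee_pos: [0.5803, 0.1498, 0.3668]
tcp_rot: [-180.0, -0.1, -175.0]
wrist_force: [-0.1, 0.5, -3.2]
opening: 0.0453
grasp_force: 61.7
```

{"api": "move_arm", "payload": {"jaw": [0.7,0.7,0.7,0.7,0.7,0.7,0.7,0.7,0.7,0.7], "delta_pos": [[-0.002,0.018,0],[-0.002,0.018,0],[-0.002,0.018,0],[-0.002,0.018,0],[-0.002,0.018,0],[-0.003,0.018,0],[-0.004,0.018,0],[-0.004,0.018,0],[-0.004,0.012,0],[0,0,0]], "yaw": [0,0,0,0,0,0,0,0,0,0]}}

```text
time: 22.87
ee_pos: [0.5548, 0.3069, 0.3669]
tcp_rot: [-180.0, -0.1, -174.9]
wrist_force: [0.2, -0.5, -3.6]
opening: 0.0452
grasp_force: 61.7
```

{"api": "move_arm", "payload": {"jaw": [0.7,0.7,0.7,0.7,0.7,0.7,0.7,0.7,0.7,0.7], "delta_pos": [[0,0,0],[0,0,-0.02],[0,0,-0.02],[0,0,-0.02],[0,0,-0.02],[0,0,-0.02],[0,0,-0.02],[0,0,-0.015],[0,0,-0.006],[0,0,0]], "yaw": [0,0,0,0,0,0,0,0,0,0]}}

```text
time: 23.7
ee_pos: [0.5556, 0.304, 0.2277]
tcp_rot: [180.0, 0.0, -175.0]
wrist_force: [0.9, 0.1, -2.0]
opening: 0.045
grasp_force: 61.5
```

{"api": "move_arm", "payload": {"jaw": [0.7,0.4,0.35,0.3,0.2,0.1,0,0,0], "delta_pos": [[0,0,0],[0,0,0],[0,0,0],[0,0,0],[0,0,0],[0,0,0],[0,0,0],[0,0,0],[0,0,0]], "yaw": [0,0,0,0,0,0,0,0,0]}}

```text
time: 24.45
ee_pos: [0.5556, 0.305, 0.2272]
tcp_rot: [-180.0, -0.0, -175.0]
wrist_force: [-0.8, 0.2, 0.3]
opening: 0.0855
grasp_force: 0.0
```

{"api": "move_arm", "payload": {"jaw": [0,0,0,0,0,0], "delta_pos": [[0,0,0.01],[0,0,0.03],[0,0,0.03],[0,0,0.03],[0,0,0.03],[0,0,0.01]], "yaw": [0,0,0,0,0,0]}}

```text
time: 24.95
ee_pos: [0.5555, 0.3049, 0.3732]
tcp_rot: [179.9, 0.3, -175.0]
wrist_force: [0.3, 0.2, 0.6]
opening: 0.0857
grasp_force: 0.0
```

Run:
```python
from fit import *
ti=camera("top"); si=camera("scene")
ob=[]
for c in("top","scene"):
    m=best(c,"transformer",[.5885,.0348,.025])
    if m is not None: ob.append((c,m,np.zeros((420,560),bool)))
for o in [[x] for x in ob]+[ob]:
    p,f=fit("transformer",(.5885,.0348,.12),.004,o); print([x[0] for x in o],p.round(4),np.degrees(p[2]).round(1),round(f,3))
b=np.clip(cv2.resize(ti[150:350,70:330],None,fx=2,fy=2).astype(int)*2,0,255).astype(np.uint8); save("","pics/mid.png",b)
p=(.5885,.0348,np.radians(7)); im=np.clip(cv2.resize(ti[185:230,240:290],None,fx=10,fy=10,interpolation=cv2.INTER_CUBIC).astype(int)*2,0,255).astype(np.uint8)
for a in box(.03,.05,.044,.044)[::2],:
    q=proj("top",world(a,p,.004)); q=((q-[240,185]+.5)*10).astype(np.int32); cv2.polylines(im,[q[[0,1,3,2]]],True,(255,0,255),1)
save("","pics/tr.png",im)
```

```text
['top'] [0.5888 0.0345 0.112 ] 6.4 0.092
['scene'] [0.5891 0.0355 0.159 ] 9.1 0.079
['top', 'scene'] [0.5886 0.0349 0.1517] 8.7 0.175
```

View pics/mid.png

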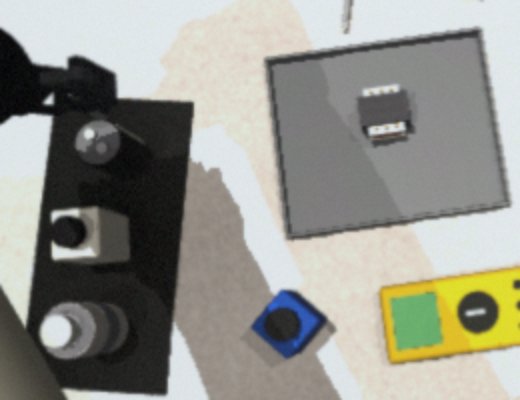

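View pics/tr.png

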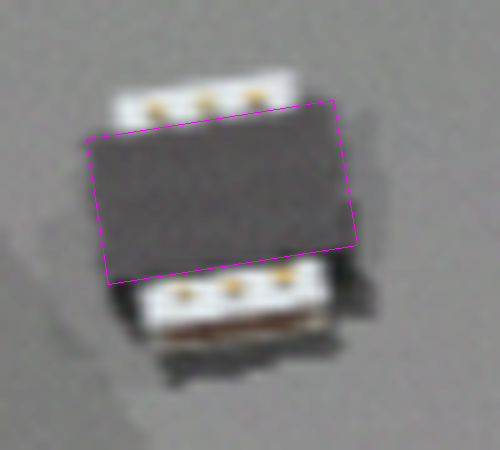

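{"api": "move_arm", "payload": {"jaw": [0,0,0,0,0,0,0,0,0,0], "delta_pos": [[0.0033,-0.027,0],[0.0033,-0.027,0],[0.0033,-0.027,0],[0.0033,-0.027,0],[0.0033,-0.027,0],[0.0033,-0.027,0],[0.0033,-0.027,0],[0.0033,-0.027,0],[0.0033,-0.027,0],[0.0033,-0.027,0]], "yaw": [0.0035,0.0035,0.0035,0.0035,0.0035,0.0035,0.0035,0.0035,0.0035,0.0035]}}

```text
time: 25.98
ee_pos: [0.5883, 0.0336, 0.3649]
tcp_rot: [180.0, -0.2, -173.0]
wrist_force: [-0.1, 0.5, 0.3]
opening: 0.0854
grasp_force: 0.0
```

{"api": "move_arm", "payload": {"jaw": [0,0,0,0,0,0,0,0,0,0], "delta_pos": [[0,0,0],[0,0,-0.025],[0,0,-0.025],[0,0,-0.025],[0,0,-0.025],[0,0,-0.025],[0,0,-0.025],[0,0,-0.02],[0,0,-0.015],[0,0,0]], "yaw": [0,0,0,0,0,0,0,0,0,0]}}

```text
time: 26.82
ee_pos: [0.5865, 0.0352, 0.1767]
tcp_rot: [180.0, -0.5, -173.0]
wrist_force: [-0.4, 0.7, -0.2]
opening: 0.0852
grasp_force: 0.0
```

{"api": "move_arm", "payload": {"jaw": [0,0.1,0.2,0.3,0.4,0.5,0.6,0.7,0.7,0.7], "delta_pos": [[0,0,0],[0,0,0],[0,0,0],[0,0,0],[0,0,0],[0,0,0],[0,0,0],[0,0,0],[0,0,0],[0,0,0]], "yaw": [0,0,0,0,0,0,0,0,0,0]}}

```text
time: 27.65
ee_pos: [0.5889, 0.0352, 0.1834]
tcp_rot: [180.0, 0.1, -173.0]
wrist_force: [-1.0, 2.1, 6.1]
opening: 0.0493
grasp_force: 63.9
```

{"api": "move_arm", "payload": {"jaw": [0.7,0.7,0.7,0.7,0.7,0.7,0.7,0.7,0.7], "delta_pos": [[0,0,0.005],[0,0,0.01],[0,0,0.02],[0,0,0.02],[0,0,0.02],[0,0,0.02],[0,0,0.015],[0,0,0.01],[0,0,0]], "yaw": [0,0,0,0,0,0,0,0,0]}}

```text
time: 28.4
ee_pos: [0.5889, 0.0349, 0.3048]
tcp_rot: [-180.0, 0.2, -173.0]
wrist_force: [0.5, 0.5, -3.2]
opening: 0.0494
grasp_force: 62.8
```

{"api": "move_arm", "payload": {"jaw": [0.7,0.7,0.7,0.7,0.7,0.7,0.7,0.7,0.7,0.7], "delta_pos": [[-0.0018,-0.0184,0],[-0.0018,-0.0184,0],[-0.0018,-0.0184,0],[-0.0018,-0.0184,0],[-0.0018,-0.0184,0],[-0.0018,-0.0184,0],[-0.0018,-0.0184,0],[-0.0018,-0.0184,0],[-0.0018,-0.0184,0],[-0.0018,-0.0184,0]], "yaw": [0.0035,0.0035,0.0035,0.0035,0.0035,0.0035,0.0035,0.0035,0.0035,0.0035]}}

```text
time: 29.23
ee_pos: [0.5702, -0.1499, 0.3008]
tcp_rot: [180.0, -0.1, -171.0]
wrist_force: [0.5, -0.2, -4.1]
opening: 0.0493
grasp_force: 63.2
```

{"api": "move_arm", "payload": {"jaw": [0.7,0.7,0.7,0.7,0.7,0.7,0.7,0.7,0.7,0.7], "delta_pos": [[-0.0018,-0.0184,0],[-0.0018,-0.0184,0],[-0.0018,-0.0184,0],[-0.0018,-0.0184,0],[-0.0018,-0.0184,0],[-0.0018,-0.0184,0],[-0.0018,-0.0184,0],[-0.0018,-0.0184,0],[-0.0018,-0.0184,0],[-0.0013,-0.0184,0]], "yaw": [0.0035,0.0035,0.0035,0.0035,0.0035,0.0035,0.0035,0.0035,0.0035,0.0035]}}

```text
time: 30.07
ee_pos: [0.5527, -0.3339, 0.3007]
tcp_rot: [179.9, -0.1, -169.0]
wrist_force: [0.2, -0.6, -3.8]
opening: 0.0496
grasp_force: 63.2
```

{"api": "move_arm", "payload": {"jaw": [0.7,0.7,0.7,0.7,0.7,0.7,0.7,0.7,0.7,0.7], "delta_pos": [[0,0,0],[0,0,0],[0,0,-0.02],[0,0,-0.02],[0,0,-0.02],[0,0,-0.02],[0,0,-0.02],[0,0,-0.01],[0,0,-0.005],[0,0,0]], "yaw": [0,0,0,0,0,0,0,0,0,0]}}

```text
time: 30.9
ee_pos: [0.5529, -0.3323, 0.1868]
tcp_rot: [179.9, -0.1, -169.0]
wrist_force: [0.4, -0.2, -3.9]
opening: 0.0493
grasp_force: 63.5
```

Run:
```python
from fit import *
ti=camera("top"); si=camera("scene")
im=np.clip(cv2.resize(si[130:200,120:235],None,fx=6,fy=6,interpolation=cv2.INTER_CUBIC).astype(int)*2,0,255).astype(np.uint8); save("","pics/place.png",im)
```

View pics/place.png

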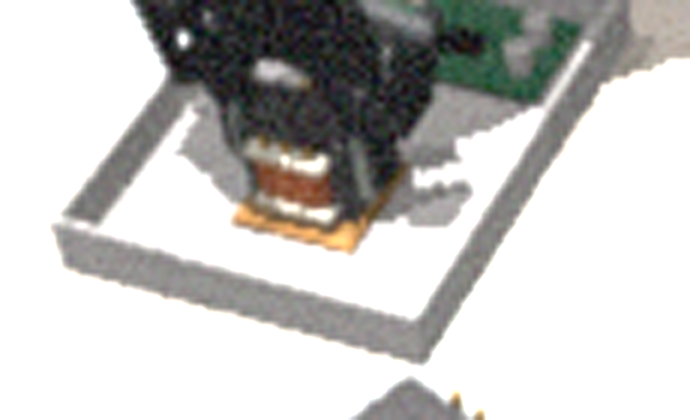

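It's over the pad. I'll lower it the rest of the way, release and check.

{"api": "move_arm", "payload": {"jaw": [0.7,0.7,0.7,0.7], "delta_pos": [[0,0,-0.0015],[0,0,-0.0015],[0,0,0],[0,0,0]], "yaw": [0,0,0,0]}}

```text
time: 31.33
ee_pos: [0.5534, -0.3331, 0.1854]
tcp_rot: [-179.9, 0.1, -169.0]
wrist_force: [-0.1, 1.4, 5.5]
opening: 0.0493
grasp_force: 64.4
```

{"api": "move_arm", "payload": {"jaw": [0.4,0.35,0.3,0.2,0.1,0,0,0], "delta_pos": [[0,0,0],[0,0,0],[0,0,0],[0,0,0],[0,0,0],[0,0,0],[0,0,0],[0,0,0]], "yaw": [0,0,0,0,0,0,0,0]}}

```text
time: 32.0
ee_pos: [0.5531, -0.333, 0.1842]
tcp_rot: [-180.0, -0.0, -169.0]
wrist_force: [0.2, 0.8, -0.1]
opening: 0.0852
grasp_force: 0.0
```

{"api": "move_arm", "payload": {"jaw": [0,0,0,0,0,0,0,0], "delta_pos": [[0,0,0.01],[0,0,0.03],[0,0,0.03],[0,0,0.03],[0,0,0.03],[0,0,0.03],[0,0,0.03],[0,0,0]], "yaw": [0,0,0,0,0,0,0,0]}}

```text
time: 32.67
ee_pos: [0.553, -0.333, 0.3821]
tcp_rot: [-179.6, 0.4, -169.0]
wrist_force: [0.9, 0.2, 0.1]
opening: 0.0855
grasp_force: 0.0
```

{"api": "move_arm", "payload": {"jaw": [0,0,0,0,0,0,0,0,0,0], "delta_pos": [[0,0.03,0],[0,0.03,0],[0,0.03,0],[0,0.03,0],[0,0.03,0],[0,0.03,0],[0,0.03,0],[0,0.03,0],[0,0.03,0],[0,0.03,0]], "yaw": [-0.0105,-0.0105,-0.0105,-0.0105,-0.0105,-0.0105,-0.0105,-0.0105,-0.0105,-0.0105]}}

```text
time: 33.5
ee_pos: [0.5527, -0.0316, 0.375]
tcp_rot: [-180.0, 0.1, -175.0]
wrist_force: [0.1, -0.2, -0.2]
opening: 0.0852
grasp_force: 0.0
```

Run:
```python
from fit import *
ti=camera("top"); si=camera("scene")
ob=[]
for c in("top","scene"):
    m=best(c,"transformer",[.5535,-.3335,.025])
    if m is not None: ob.append((c,m,np.zeros((420,560),bool)))
for o in [[x] for x in ob]+[ob]:
    p,f=fit("transformer",(.5535,-.3335,.19),.006,o); print([x[0] for x in o],p.round(4),np.degrees(p[2]).round(1),round(f,3))
im=np.clip(cv2.resize(ti[190:245,410:470],None,fx=9,fy=9,interpolation=cv2.INTER_CUBIC).astype(int)*2,0,255).astype(np.uint8)
for a,col in((box(.03,.05,.05,.05),(255,0,255)),(box(.058,.058,.006,.006),(0,0,255))):
    q=proj("top",world(a[::2],(.5535,-.3335,np.radians(11)),0)); q=((q-[410,190]+.5)*9).astype(np.int32); cv2.polylines(im,[q[[0,1,3,2]]],True,col,1)
save("","pics/placed.png",im)
```

```text
['top'] [ 0.5534 -0.3343  0.1995] 11.4 0.078
['scene'] [ 0.5546 -0.3339  0.2293] 13.1 0.07
['top', 'scene'] [ 0.5538 -0.3343  0.183 ] 10.5 0.149
```

View pics/placed.png

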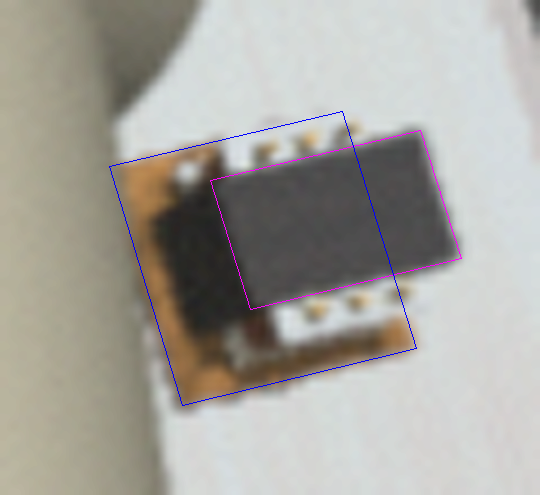

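The transformer sits on the pad: its core outline matches within about 1 mm and 0.5°. Now the capacitor goes back.

{"api": "move_arm", "payload": {"jaw": [0,0,0,0,0,0,0,0,0,0], "delta_pos": [[0.0025,0.026,0],[0,0.026,0],[0,0.026,0],[0,0.026,0],[0,0.026,0],[0,0.026,0],[0,0.026,0],[0,0.026,0],[0,0.026,0],[0,0.026,0]], "yaw": [0,0,0,0,0,0,0,0,0,0]}}

```text
time: 34.53
ee_pos: [0.556, 0.2269, 0.3744]
tcp_rot: [-180.0, 0.0, -175.1]
wrist_force: [0.3, 0.0, -0.1]
opening: 0.0855
grasp_force: 0.0
```

{"api": "move_arm", "payload": {"jaw": [0,0,0,0,0,0], "delta_pos": [[0,0.026,0],[0,0.026,0],[0,0.026,0],[0,0,0],[0,0,0],[0,0,0]], "yaw": [0,0,0,0,0,0]}}

```text
time: 35.03
ee_pos: [0.5561, 0.3039, 0.3741]
tcp_rot: [-180.0, -0.0, -175.0]
wrist_force: [-0.8, -0.2, -1.2]
opening: 0.0851
grasp_force: 0.0
```

{"api": "move_arm", "payload": {"jaw": [0,0,0,0,0,0,0,0,0,0], "delta_pos": [[0,0,-0.02],[0,0,-0.02],[0,0,-0.02],[0,0,-0.02],[0,0,-0.02],[0,0,-0.02],[0,0,-0.017],[0,0,-0.01],[0,0,0],[0,0,0]], "yaw": [0,0,0,0,0,0,0,0,0,0]}}

```text
time: 35.87
ee_pos: [0.5559, 0.3041, 0.2276]
tcp_rot: [-180.0, -0.0, -175.1]
wrist_force: [0.3, -0.2, -0.2]
opening: 0.0855
grasp_force: 0.0
```

{"api": "move_arm", "payload": {"jaw": [0.1,0.2,0.3,0.4,0.5,0.6,0.7,0.7,0.7,0.7], "delta_pos": [[0,0,0],[0,0,0],[0,0,0],[0,0,0],[0,0,0],[0,0,0],[0,0,0],[0,0,0],[0,0,0],[0,0,0]], "yaw": [0,0,0,0,0,0,0,0,0,0]}}

```text
time: 36.7
ee_pos: [0.5557, 0.305, 0.228]
tcp_rot: [180.0, 0.1, -175.0]
wrist_force: [-1.3, -1.6, 5.1]
opening: 0.0447
grasp_force: 60.8
```

{"api": "move_arm", "payload": {"jaw": [0.7,0.7,0.7,0.7,0.7,0.7,0.7,0.7,0.7,0.7], "delta_pos": [[0,0,0.005],[0,0,0.01],[0,0,0.02],[0,0,0.02],[0,0,0.02],[0,0,0.02],[0,0,0.02],[0,0,0.015],[0,0,0.01],[0,0,0]], "yaw": [0,0,0,0,0,0,0,0,0,0]}}

```text
time: 37.53
ee_pos: [0.5557, 0.3051, 0.3698]
tcp_rot: [179.9, 0.2, -175.0]
wrist_force: [0.5, -0.4, -2.3]
opening: 0.0447
grasp_force: 61.7
```

{"api": "move_arm", "payload": {"jaw": [0.7,0.7,0.7,0.7,0.7,0.7,0.7,0.7,0.7,0.7], "delta_pos": [[0.003,-0.0168,0],[0.003,-0.0168,0],[0.003,-0.0168,0],[0.003,-0.0168,0],[0.003,-0.0168,0],[0.002,-0.0168,0],[0.002,-0.0168,0],[0.002,-0.0168,0],[0.002,-0.0168,0],[0.002,-0.0168,0]], "yaw": [0,0,0,0,0,0,0,0,0,0]}}

```text
time: 38.37
ee_pos: [0.5805, 0.1361, 0.3659]
tcp_rot: [-180.0, -0.1, -175.0]
wrist_force: [-0.1, -0.5, -2.7]
opening: 0.0446
grasp_force: 62.0
```

{"api": "move_arm", "payload": {"jaw": [0.7,0.7,0.7,0.7,0.7,0.7,0.7,0.7,0.7,0.7], "delta_pos": [[0.002,-0.0168,0],[0.002,-0.0168,0],[0.002,-0.0168,0],[0.002,-0.0168,0],[0.002,-0.0168,0],[0.002,-0.0168,0],[0.002,-0.0168,0],[0.002,-0.0168,0],[0.002,-0.0168,0],[0.002,-0.0168,0]], "yaw": [0,0,0,0,0,0,0,0,0,0]}}

```text
time: 39.2
ee_pos: [0.6005, -0.0319, 0.3658]
tcp_rot: [180.0, -0.1, -175.0]
wrist_force: [-0.2, 0.2, -2.2]
opening: 0.0446
grasp_force: 62.0
```

{"api": "move_arm", "payload": {"jaw": [0.7,0.7,0.7,0.7,0.7,0.7,0.7,0.7,0.7,0.7], "delta_pos": [[0,0,0],[0,0,0],[0,0,-0.02],[0,0,-0.02],[0,0,-0.02],[0,0,-0.02],[0,0,-0.02],[0,0,-0.02],[0,0,-0.01],[0,0,-0.005]], "yaw": [0,0,0,0,0,0,0,0,0,0]}}

```text
time: 40.03
ee_pos: [0.5999, -0.0303, 0.2299]
tcp_rot: [180.0, -0.2, -175.0]
wrist_force: [-0.5, -0.2, -3.1]
opening: 0.0448
grasp_force: 62.1
```

{"api": "move_arm", "payload": {"jaw": [0.7,0.7,0.7,0.7,0.7], "delta_pos": [[0,0,-0.002],[0,0,-0.002],[0,0,0],[0,0,0],[0,0,0]], "yaw": [0,0,0,0,0]}}

```text
time: 40.45
ee_pos: [0.6008, -0.0311, 0.2291]
tcp_rot: [-180.0, 0.1, -175.0]
wrist_force: [0.4, -0.2, 0.5]
opening: 0.045
grasp_force: 62.0
```

{"api": "move_arm", "payload": {"jaw": [0.4,0.35,0.3,0.2,0.1,0,0,0], "delta_pos": [[0,0,0],[0,0,0],[0,0,0],[0,0,0],[0,0,0],[0,0,0],[0,0,0],[0,0,0]], "yaw": [0,0,0,0,0,0,0,0]}}

```text
time: 41.12
ee_pos: [0.6006, -0.0311, 0.2282]
tcp_rot: [-180.0, -0.0, -175.0]
wrist_force: [0.3, 0.4, 0.2]
opening: 0.0851
grasp_force: 0.0
```

{"api": "move_arm", "payload": {"jaw": [0,0,0,0,0,0,0], "delta_pos": [[0,0,0.01],[0,0,0.03],[0,0,0.03],[0,0,0.03],[0,0,0.03],[0,0,0.01],[0,0,0]], "yaw": [0,0,0,0,0,0,0]}}

```text
time: 41.7
ee_pos: [0.6008, -0.031, 0.3722]
tcp_rot: [-180.0, 0.3, -175.0]
wrist_force: [0.9, -0.2, 0.0]
opening: 0.0853
grasp_force: 0.0
```

{"api": "move_arm", "payload": {"jaw": [0,0,0,0,0,0,0,0,0,0], "delta_pos": [[-0.01,0.0274,0],[-0.01,0.0274,0],[-0.01,0.0274,0],[-0.01,0.0274,0],[-0.01,0.0274,0],[-0.01,0.0274,0],[-0.01,0.0274,0],[-0.01,0.0274,0],[-0.01,0.0274,0],[-0.01,0.0274,0]], "yaw": [0,0,0,0,0,0,0,0,0,0]}}

```text
time: 42.53
ee_pos: [0.4997, 0.2441, 0.3666]
tcp_rot: [-180.0, -0.1, -175.0]
wrist_force: [0.2, -0.2, 0.1]
opening: 0.0854
grasp_force: 0.0
```

{"api": "move_arm", "payload": {"jaw": [0,0,0,0,0,0], "delta_pos": [[-0.01,0.0274,0],[-0.01,0.0274,0],[-0.01,0.0274,0],[0,0,0],[0,0,0],[0,0,0]], "yaw": [0,0,0,0,0,0]}}

```text
time: 43.03
ee_pos: [0.4705, 0.325, 0.367]
tcp_rot: [-179.9, -0.1, -175.0]
wrist_force: [0.1, 0.2, -0.7]
opening: 0.0852
grasp_force: 0.0
```

{"api": "move_arm", "payload": {"jaw": [0,0,0,0,0,0,0,0,0,0], "delta_pos": [[0,0,-0.02],[0,0,-0.02],[0,0,-0.02],[0,0,-0.02],[0,0,-0.02],[0,0,-0.02],[0,0,-0.012],[0,0,-0.005],[0,0,0],[0,0,0]], "yaw": [0,0,0,0,0,0,0,0,0,0]}}

```text
time: 43.87
ee_pos: [0.4709, 0.3249, 0.2319]
tcp_rot: [180.0, 0.0, -175.0]
wrist_force: [0.7, -0.7, 0.5]
opening: 0.0857
grasp_force: 0.0
```

{"api": "move_arm", "payload": {"jaw": [0.1,0.2,0.3,0.4,0.5,0.6,0.7,0.7,0.7,0.7], "delta_pos": [[0,0,0],[0,0,0],[0,0,0],[0,0,0],[0,0,0],[0,0,0],[0,0,0],[0,0,0],[0,0,0],[0,0,0]], "yaw": [0,0,0,0,0,0,0,0,0,0]}}

```text
time: 44.7
ee_pos: [0.4708, 0.3252, 0.2319]
tcp_rot: [180.0, 0.1, -175.0]
wrist_force: [-0.7, -0.7, 5.3]
opening: 0.0451
grasp_force: 61.6
```

{"api": "move_arm", "payload": {"jaw": [0.7,0.7,0.7,0.7,0.7,0.7,0.7,0.7,0.7,0.7], "delta_pos": [[0,0,0.005],[0,0,0.01],[0,0,0.02],[0,0,0.02],[0,0,0.02],[0,0,0.02],[0,0,0.02],[0,0,0.015],[0,0,0.01],[0,0,0]], "yaw": [0,0,0,0,0,0,0,0,0,0]}}

```text
time: 45.53
ee_pos: [0.4707, 0.3253, 0.3737]
tcp_rot: [179.9, 0.2, -175.0]
wrist_force: [1.2, 0.4, -2.4]
opening: 0.0455
grasp_force: 61.4
```

{"api": "move_arm", "payload": {"jaw": [0.7,0.7,0.7,0.7,0.7,0.7,0.7,0.7,0.7,0.7], "delta_pos": [[0.007,-0.015,0],[0.007,-0.015,0],[0.007,-0.015,0],[0.007,-0.015,0],[0.007,-0.015,0],[0.007,-0.015,0],[0.007,-0.015,0],[0.007,-0.015,0],[0.007,-0.015,0],[0.007,-0.015,0]], "yaw": [0,0,0,0,0,0,0,0,0,0]}}

```text
time: 46.37
ee_pos: [0.5408, 0.1744, 0.3699]
tcp_rot: [-180.0, -0.1, -175.0]
wrist_force: [0.5, -0.5, -2.2]
opening: 0.0452
grasp_force: 61.4
```

{"api": "move_arm", "payload": {"jaw": [0.7,0.7,0.7,0.7,0.7,0.7,0.7], "delta_pos": [[0.007,-0.015,0],[0.007,-0.015,0],[0.007,-0.015,0],[0.007,-0.015,0],[0.007,-0.015,0],[0,0,0],[0,0,0]], "yaw": [0,0,0,0,0,0,0]}}

```text
time: 46.95
ee_pos: [0.5757, 0.0996, 0.37]
tcp_rot: [-180.0, -0.1, -175.1]
wrist_force: [-0.1, -0.3, -2.6]
opening: 0.0461
grasp_force: 61.5
```

{"api": "move_arm", "payload": {"jaw": [0.7,0.7,0.7,0.7,0.7,0.7,0.7,0.7,0.7,0.7], "delta_pos": [[0,0,0],[0,0,-0.02],[0,0,-0.02],[0,0,-0.02],[0,0,-0.02],[0,0,-0.02],[0,0,-0.02],[0,0,-0.01],[0,0,-0.005],[0,0,0]], "yaw": [0,0,0,0,0,0,0,0,0,0]}}

```text
time: 47.78
ee_pos: [0.5752, 0.1006, 0.2354]
tcp_rot: [-180.0, -0.1, -175.0]
wrist_force: [-0.0, 1.2, -2.2]
opening: 0.0455
grasp_force: 61.5
```

{"api": "move_arm", "payload": {"jaw": [0.7,0.7,0.7,0.7,0.7], "delta_pos": [[0,0,-0.002],[0,0,-0.002],[0,0,0],[0,0,0],[0,0,0]], "yaw": [0,0,0,0,0]}}

```text
time: 48.2
ee_pos: [0.5758, 0.1002, 0.2329]
tcp_rot: [180.0, 0.1, -175.0]
wrist_force: [0.3, 0.5, 0.6]
opening: 0.0454
grasp_force: 61.6
```

{"api": "move_arm", "payload": {"jaw": [0.4,0.35,0.3,0.2,0.1,0,0,0], "delta_pos": [[0,0,0],[0,0,0],[0,0,0],[0,0,0],[0,0,0],[0,0,0],[0,0,0],[0,0,0]], "yaw": [0,0,0,0,0,0,0,0]}}

```text
time: 48.87
ee_pos: [0.5756, 0.1002, 0.2322]
tcp_rot: [180.0, -0.0, -175.0]
wrist_force: [0.0, 0.2, 0.2]
opening: 0.0852
grasp_force: 0.0
```

{"api": "move_arm", "payload": {"jaw": [0,0,0,0,0,0,0], "delta_pos": [[0,0,0.01],[0,0,0.03],[0,0,0.03],[0,0,0.03],[0,0,0.03],[0,0,0.01],[0,0,0]], "yaw": [0,0,0,0,0,0,0]}}

```text
time: 49.45
ee_pos: [0.5758, 0.1002, 0.3761]
tcp_rot: [180.0, 0.3, -175.0]
wrist_force: [1.0, 0.1, -0.3]
opening: 0.0851
grasp_force: 0.0
```

{"api": "move_arm", "payload": {"jaw": [0,0,0,0,0,0,0,0,0,0], "delta_pos": [[-0.0191,0.0225,0],[-0.0191,0.0225,0],[-0.0191,0.0225,0],[-0.0191,0.0225,0],[-0.0191,0.0225,0],[-0.0191,0.0225,0],[-0.0191,0.0225,0],[-0.0191,0.0225,0],[-0.0191,0.0225,0],[-0.0191,0.0225,0]], "yaw": [0,0,0,0,0,0,0,0,0,0]}}

```text
time: 50.28
ee_pos: [0.3833, 0.3259, 0.3707]
tcp_rot: [-179.9, -0.1, -175.0]
wrist_force: [-0.2, 0.4, -0.4]
opening: 0.0857
grasp_force: 0.0
```

{"api": "move_arm", "payload": {"jaw": [0,0,0,0,0,0,0,0,0,0], "delta_pos": [[0,0,0],[0,0,0],[0,0,-0.02],[0,0,-0.02],[0,0,-0.02],[0,0,-0.02],[0,0,-0.02],[0,0,-0.02],[0,0,-0.011],[0,0,0]], "yaw": [0,0,0,0,0,0,0,0,0,0]}}

```text
time: 51.12
ee_pos: [0.3844, 0.3239, 0.2381]
tcp_rot: [-179.8, -0.2, -175.1]
wrist_force: [-0.6, -0.0, 0.3]
opening: 0.0849
grasp_force: 0.0
```

{"api": "move_arm", "payload": {"jaw": [0,0.1,0.2,0.3,0.4,0.5,0.6,0.7,0.7,0.7], "delta_pos": [[0,0,0],[0,0,0],[0,0,0],[0,0,0],[0,0,0],[0,0,0],[0,0,0],[0,0,0],[0,0,0],[0,0,0]], "yaw": [0,0,0,0,0,0,0,0,0,0]}}

```text
time: 51.95
ee_pos: [0.3848, 0.3254, 0.2422]
tcp_rot: [179.9, 0.1, -175.0]
wrist_force: [-1.0, 0.4, 7.3]
opening: 0.0487
grasp_force: 61.9
```

{"api": "move_arm", "payload": {"jaw": [0.7,0.7,0.7,0.7,0.7,0.7,0.7,0.7,0.7,0.7], "delta_pos": [[0,0,0.005],[0,0,0.01],[0,0,0.02],[0,0,0.02],[0,0,0.02],[0,0,0.02],[0,0,0.02],[0,0,0.015],[0,0,0.01],[0,0,0]], "yaw": [0,0,0,0,0,0,0,0,0,0]}}

```text
time: 52.78
ee_pos: [0.3847, 0.3253, 0.3836]
tcp_rot: [179.9, 0.1, -175.0]
wrist_force: [0.4, -0.4, -2.2]
opening: 0.0487
grasp_force: 62.5
```

{"api": "move_arm", "payload": {"jaw": [0.7,0.7,0.7,0.7,0.7,0.7,0.7,0.7,0.7,0.7], "delta_pos": [[0.009,-0.0184,0],[0.009,-0.0184,0],[0.009,-0.0184,0],[0.009,-0.0184,0],[0.009,-0.0184,0],[0.009,-0.0184,0],[0.009,-0.0184,0],[0.009,-0.0184,0],[0.009,-0.0184,0],[0.009,-0.0184,0]], "yaw": [0,0,0,0,0,0,0,0,0,0]}}

```text
time: 53.62
ee_pos: [0.4748, 0.1402, 0.3801]
tcp_rot: [-180.0, -0.1, -175.0]
wrist_force: [-0.1, -0.8, -3.1]
opening: 0.0488
grasp_force: 62.7
```

{"api": "move_arm", "payload": {"jaw": [0.7,0.7,0.7,0.7,0.7,0.7,0.7,0.7,0.7], "delta_pos": [[0.009,-0.0184,0],[0.009,-0.0184,0],[0.009,-0.0184,0],[0.009,-0.0184,0],[0.009,-0.0184,0],[0.009,-0.019,0],[0,0,0],[0,0,0],[0,0,0]], "yaw": [0,0,0,0,0,0,0,0,0]}}

```text
time: 54.37
ee_pos: [0.5284, 0.0304, 0.3804]
tcp_rot: [180.0, -0.1, -175.0]
wrist_force: [-1.3, -0.3, -2.2]
opening: 0.0487
grasp_force: 62.9
```

{"api": "move_arm", "payload": {"jaw": [0.7,0.7,0.7,0.7,0.7,0.7,0.7,0.7,0.7], "delta_pos": [[0,0,-0.02],[0,0,-0.02],[0,0,-0.02],[0,0,-0.02],[0,0,-0.02],[0,0,-0.02],[0,0,-0.01],[0,0,-0.005],[0,0,0]], "yaw": [0,0,0,0,0,0,0,0,0]}}

```text
time: 55.12
ee_pos: [0.5282, 0.0307, 0.2455]
tcp_rot: [180.0, -0.1, -175.0]
wrist_force: [-0.2, 0.6, -2.1]
opening: 0.0487
grasp_force: 62.9
```

{"api": "move_arm", "payload": {"jaw": [0.7,0.7,0.7,0.7,0.7], "delta_pos": [[0,0,-0.002],[0,0,-0.002],[0,0,0],[0,0,0],[0,0,0]], "yaw": [0,0,0,0,0]}}

```text
time: 55.53
ee_pos: [0.529, 0.0302, 0.2433]
tcp_rot: [180.0, 0.1, -175.0]
wrist_force: [1.0, 1.3, 4.1]
opening: 0.0484
grasp_force: 63.1
```

{"api": "move_arm", "payload": {"jaw": [0.4,0.35,0.3,0.2,0.1,0,0,0], "delta_pos": [[0,0,0],[0,0,0],[0,0,0],[0,0,0],[0,0,0],[0,0,0],[0,0,0],[0,0,0]], "yaw": [0,0,0,0,0,0,0,0]}}

```text
time: 56.2
ee_pos: [0.5286, 0.0302, 0.2421]
tcp_rot: [-180.0, -0.0, -175.0]
wrist_force: [0.2, 0.7, 0.1]
opening: 0.0853
grasp_force: 0.0
```

{"api": "move_arm", "payload": {"jaw": [0,0,0,0,0,0,0], "delta_pos": [[0,0,0.01],[0,0,0.03],[0,0,0.03],[0,0,0.03],[0,0,0.03],[0,0,0.02],[0,0,0]], "yaw": [0,0,0,0,0,0,0]}}

```text
time: 56.78
ee_pos: [0.5287, 0.0302, 0.3978]
tcp_rot: [-180.0, 0.4, -175.0]
wrist_force: [-0.3, 0.5, 0.1]
opening: 0.0849
grasp_force: 0.0
```

{"api": "move_arm", "payload": {"jaw": [0,0,0,0,0,0,0,0,0,0], "delta_pos": [[-0.02,0.03,0],[-0.02,0.03,0],[-0.02,0.03,0],[-0.02,0.03,0],[-0.02,0.03,0],[-0.02,0.03,0],[-0.02,0.03,0],[-0.02,0.03,0],[-0.02,0.03,0],[-0.02,0.03,0]], "yaw": [0,0,0,0,0,0,0,0,0,0]}}

```text
time: 57.62
ee_pos: [0.3271, 0.3313, 0.3923]
tcp_rot: [180.0, 0.0, -175.0]
wrist_force: [0.6, 0.6, -0.7]
opening: 0.0856
grasp_force: 0.0
```

{"api": "move_arm", "payload": {"jaw": [0,0,0,0], "delta_pos": [[-0.015,0.03,0],[-0.015,0.03,0],[-0.01,0.03,0],[0,0,0]], "yaw": [0,0,0,0]}}

```text
time: 57.95
ee_pos: [0.2867, 0.4238, 0.3913]
tcp_rot: [180.0, -0.1, -174.8]
wrist_force: [0.5, 1.3, 0.5]
opening: 0.0852
grasp_force: 0.0
```

Run:
```python
from fit import *
ti=camera("top"); si=camera("scene")
out={"spray_can":(.5290,.0300,0),"capacitor":(.6010,-.0312,0),"bottle":(.5761,.1006,.07)}
H={"spray_can":.06,"capacitor":.05,"bottle":.05}
for n in out:
    for c in("top","scene"):
        m=best(c,n,[*out[n][:2],H[n]])
        if m is not None:
            p,f=fit(n,out[n],.004,[(c,m,np.zeros((420,560),bool))],n=="bottle"); print(n,c,p.round(4),np.degrees(p[2]).round(1),round(f,3))
save("","pics/end.png",np.clip(ti.astype(int)*2,0,255).astype(np.uint8))
```

```text
spray_can top [0.5272 0.0289 0.0299] 1.7 0.054
spray_can scene [0.5266 0.0292 0.0033] 0.2 0.105
capacitor top [ 0.6008 -0.0316  0.0503] 2.9 0.115
capacitor scene [ 0.6017 -0.0327  0.042 ] 2.4 0.047
bottle top [0.5771 0.0982 0.0322] 1.8 0.051
bottle scene [0.5755 0.0988 0.1652] 9.5 0.065
```

View pics/end.png

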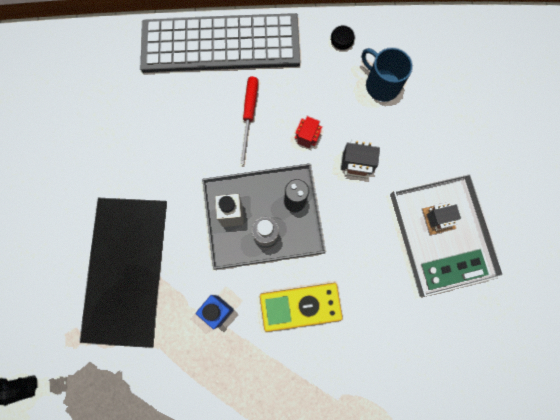

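Run:
```python
from h import *
for c,R in(("top",{"tray corner ref":(165,185,300,330),"bottle":(190,222,212,242),"can":(213,250,250,280),"cap":(175,208,280,310)}),("scene",{"bottle":(193,245,300,334),"can":(168,212,286,318),"cap":(182,228,248,276)})):
    a=cv2.imread(f"pics/{c}0.png",0).astype(np.float32); b=cv2.cvtColor(camera(c),cv2.COLOR_RGB2GRAY).astype(np.float32)
    for n,(r0,r1,c0,c1) in R.items():
        W=np.eye(2,3,dtype=np.float32)
        try: cc,W=cv2.findTransformECC(a[r0:r1,c0:c1],b[r0:r1,c0:c1],W,cv2.MOTION_EUCLIDEAN)
        except cv2.error as e: print(n,"fail");continue
        m=np.array([(c1-c0)/2,(r1-r0)/2,1]); print(c,n,(W@m-m[:2]).round(2),"deg",np.degrees(np.arctan2(W[1,0],W[0,0])).round(1),round(cc,3))
```

```text
top tray corner ref [-0.06 -0.12] deg 0.6 0.996
top bottle [ 1.54 -0.33] deg -0.7 0.978
top can [0.18 0.17] deg 0.0 0.928
top cap [ 1.14 -0.24] deg -0.6 0.983
scene bottle [-1.2 -0.3] deg -0.1 0.977
scene can [-0.51 -0.12] deg 1.4 0.98
scene cap [-0.76 -0.14] deg 0.5 0.994
```

```bash
python3 -c "
from workcell import bot
print(bot.job_done())"
```

```text
the job is handed in; nothing more can be done
None
```

I handed the job in at about 58 s. The transformer is centred on the cork pad within about 1 mm and 0.5°. The three tall things were then stood back in the tray: the spray can is within about 1 mm of its start, the capacitor about 2 mm off and the bottle about 2.5 mm off; I left those two small offsets as they were.

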